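# Clamp the unlatched stone case with its draw latch

### The arm

A 6-joint arm with a two-finger parallel gripper is mounted at the origin on the work surface; the furniture and walls round the work are solid. World frame = base frame: x ahead of the robot, y to its left, z up, the work surface at z = 0. Lengths are in m, angles in rad, forces in N, time in s.
With the tool pointing down it reaches from about 0.3 to 0.875 m from the base axis. Payload 6.4 kg.
Tool frame: the origin (TCP) lies on the front face of the gripper's body, between the roots of the fingers; the fingertips stand 73 mm ahead of it and the grasp point (between the pads) lies ctrl.pinch_z ahead of it (ctrl.pinch_z is the distance from the TCP to the grasp point, in m); z points along the fingers, x is the direction in which the jaws open and shut, and the axes are right-handed (so a half turn about z gives the same grasp; the last joint's range is limited). The gripper opens to 85 mm and grips with 20 to 120 N. Pads are 22 mm wide; open, the fingers measure 114 mm over their backs; the gripper's body (76 mm by 85 mm) begins 54 mm behind the grasp point. The pads swing forward as they close: fully open they stand 13 mm farther back than shut.
Start: joints at [0.963, 0.181, 1.607, -0, 1.354, -0.206], TCP at [0.225, 0.529, 0.304] pointing down, gripper open.
Joint ranges: [-2.99, 2.99], [-0.89, 2.07], [0.3, 2.58], [-1.14, 4.28], [0, 2.63], [-3.12, 3.12]. Speed limits (rad/s): [2.57, 2.57, 3.01, 3.14, 3.14, 3.14].

### API

Orientations are given as a unit quaternion [w, x, y, z].
In Python, from bench import ctrl gives the robot as it stands.
- The arm moves only by the tool move_arm, never from a script. Its argument "rows" is text: rows parted by semicolons, each of 7 numbers parted by spaces: the shift along the tool's x, y, z in cm, then the turn, a rotation vector about the tool's x, y, z in degrees, then the opening, from 0 (shut) to 1 (fully open). In form: x y z rx ry rz grip; .... A call has 1 to 20 rows; each row shifts and turns the commanded pose from where the row before left it, along the tool's axes as they then stand; what a row does not reach is not made up. A row lasts 1/10 s, in which the tool goes at most 50 mm and 8.59 degrees, less where a joint would pass 70% of its speed; a pose out of reach is approached as far as the arm can. A call with a gripper value outside its range is refused whole. The fingers move at their own pace and stop on an object; the grip force is fixed at half the most. Time passes only in rows, so rows that do not move let the fingers close. It gives the time, the measured TCP pose, the force and the opening at its end, in the units of the state.
- ctrl.get_obs(): the state, without advancing time (a new reading comes with each control period).
- ctrl.camera(name): name is "scene" or "top" or "wrist"; returns a dict with "color" (480x640x3 uint8, blue, green, red), "fx", "fy", "cx", "cy" (pixels), "rvec" (rotation vector, rad) and "tvec" (3), from world to camera coordinates, as OpenCV has them. Camera axes: x right, y down, z forward; pixel columns grow to the right and rows downward; lengths in m; the calibration is good to about 2 mm. A picture is of the moment at which its call begins. There is no depth.
- ctrl.hand_in(): hands the job in, once; it reports no verdict.
Trained networks look in the newest picture that a camera, given by its name, has taken for a name from the list of things; names that differ only in an ending like _2 or _b are one class to them, and where a whole thing is asked for, a point or a joint stands for the part that bears it (a point fixed in the world has none). Each returns a list of dicts, best first, with "confidence" (0 to 1); they miss things now and then, are a little off and sometimes report something else, mostly with a low value. They report only what shows in the picture. A call takes as long as a camera call. They do not tell look-alikes from the thing itself.
- ctrl.look_for(camera, query): "bbox" ([left, top, right, bottom] in pixels, round what is visible of it).
- ctrl.trace(camera, query): "region" (480x640 bool, what is visible of it) and "bbox" ([left, top, right, bottom] in pixels, round what is visible of it).
The state is a dict: "time_s": time; "q": joint angles; "dq": joint speeds; "joint_efforts": joint torques, N m; "eef_pos": TCP position; "eef_rot": TCP orientation; "wrist_force": force on the tool from outside, world axes, zero at the start; "torque": the same for the moment, N m; "opening": opening from 0.0 (shut) to 1.0 (fully open).
Only numpy, scipy, OpenCV 4.12 (cv2) and the standard library are available. Lean on these libraries where they do the work, as an engineer would, in place of code of your own. Each camera call takes 0.05 s, during which the arm holds its last target.

### The job

Two wooden sharpening-stone cases stand on the worktop, and one of them has been left with its draw latch undone, so that its lid stands slightly ajar. Swing that latch's wire loop over so that it drops behind the keeper on the lid, then press the lever over and down until it snaps flat and the lid is clamped shut. Leave the other case's latch closed.

Things in the scene. Friction and masses are not known exactly. Their poses are not given: they have to be found in the camera images.
- case: The unlatched case: wood, steel edges, 137 (x) x 150 (y) x 130 mm high, fixed, standing on edge. Origin on the worktop under the parting line of shell and lid, z up. Shell: the +x half (0 to 75 mm). Lid: the -x half (0 to -63 mm, nearer the robot), hinged along its bottom edge. The draw latch (lever, wire loop, keeper hook) is in the middle (y = 0) of the flat top (z = 130 mm).
- case_lid (a joint): Lid of that case, rad: 0 = clamped shut; about 0.028 = ajar on its springy rubber seal (3 to 4 mm at the top; about 15 N at the top presses it shut, but it springs back unless latched).
- case_pivot (a point): Pivot of the latch's lever, parallel to the case's y, at case x = +16, z = 140 mm. The lever carries the loop on a pin 16 mm from this pivot.
- case_lever (a joint): Lever, rad: 0 = closed, flat on the shell, pointing to case +x; 1.57 = upright; 2.45 = its stop, leaning over the lid (-x). Starts at 2.0 to 2.4 and stays where left (0.02 N m friction). With the loop hooked, its pull resists closing (some 2 to 3 N at the lever's end) until about 0.3 rad, then snaps the lever down. Pushing it to its stop while swinging the loop does no harm.
- case_lever_end (a point): Middle of the lever's free end, 44 mm from its pivot. The lever is a steel plate 22 mm wide (y) and 3 mm thick with a 6 mm rolled end.
- case_loop (a joint): Loop relative to the lever, rad: 0 = as when clamped; loop_angle - lever_angle is its rise above level -x (1.57 = upright). Starts about upright (1.1 to 1.8), where friction holds it within about 30 degrees of vertical. Pushed towards -x past that, it falls on to the lid; with the lever at 1.9 or more the crossbar lands 6 to 16 mm beyond its seat, and closing the lever draws it in.
- case_loop_bar (a point): Middle of the crossbar of the U-shaped wire loop: 5 mm wire, 38 mm wide (case y), 56 mm from its pin on the lever, so it clears the lever's end, which swings through the loop. When clamped it lies 5 mm above the case's top at case x = -25 mm.
- case_keeper (a point): Seat of the crossbar's middle in the keeper, 5 mm above the lid's top; axes as the case's (they tilt with the lid). The keeper is an upright hook, 20 mm wide (y), 13 mm high, 8 mm deep, just on the +x side of this point; its hollow faces -x and its lip overhangs the seat. The crossbar must come down on its -x side.
- clamped_case: The other case, of the same build and size, same origin and axes; its latch is already closed.
- clamped_case_lever (a joint): Lever of the other case's latch, rad: 0 = closed, as it starts and must stay.
Not all that is in view belongs to the job. What is shaped like the case but green is not meant.

How it is judged:
On the way, in this order (a step that is already met when the one before it is completed fails the run):
1. the loop's crossbar lies behind the keeper's hook, on the lid side (x of case_loop_bar in the frame of case_keeper below 0.003 m and z of case_loop_bar in the frame of case_keeper below 0.004 m and value of joint case_lever above 0.6 rad), for 0.1 s.
2. the lever is down and the lid is clamped (value of joint case_lever below 0.12 rad and value of joint case_lid below 0.01 rad and distance between case_loop_bar and case_keeper below 0.006 m), for 0.2 s.
At the end, for the whole second after the job is handed in: The lever lies flat (within 0.12 rad of closed), the loop's crossbar sits in the keeper's hook (within 6 mm of its seat), the lid is shut (within 0.010 rad), and the other case's lever is still closed (within 0.12 rad) (all of step 2 and value of joint clamped_case_lever below 0.12 rad); the robot touches nothing.
It fails at once if the other case's latch is opened (value of joint clamped_case_lever above 0.4 rad).
It also fails if it takes over 40 s, if anything falls off the work surface, if the arm or the gripper's body presses on something with over 40 N, if the wrist force passes 120 N, or if a joint passes its speed limit or range.

## Working session

There is one attempt and no reset: what is moved stays moved. The work goes in short steps, Python scripts to look and compute and a tool call to move; the robot and the scene stay as the last step left them, time stands still between calls to the robot, and variables do not carry over. Pictures are saved under pics/ and viewed, and the job is handed in when it is done.

Besides the shell and the picture viewer there is one more tool, called after "Call:" by a JSON object that holds its "fn" and its "kwargs", one argument or row to a line. move_arm: Moves the arm, as the interface text tells. Its arguments: {"type":"object","properties":{"rows":{"type":"string"}},"required":["rows"]}

```bash
ls; mkdir -p pics
cat > h.py <<'E'
import numpy as np, cv2
from bench import ctrl
def cam(n):
    c=ctrl.camera(n); R,_=cv2.Rodrigues(np.array(c['rvec'],float)); c['R']=R; c['t']=np.array(c['tvec'],float).ravel()
    c['K']=np.array([[c['fx'],0,c['cx']],[0,c['fy'],c['cy']],[0,0,1]]); return c
def proj(c,P):
    p=(c['R']@np.atleast_2d(P).T).T+c['t']; p=p@c['K'].T; return p[:,:2]/p[:,2:]
def onz(c,uv,z):
    d=c['R'].T@np.linalg.inv(c['K'])@np.array([uv[0],uv[1],1.]); o=-c['R'].T@c['t']; return o+d*(z-o[2])/d[2]
E
python3 - <<'E'
from h import *
for n in ['scene','top','wrist']:
    c=cam(n); cv2.imwrite(f'pics/a_{n}.png',c['color']); print(n,-c['R'].T@c['t'],c['fx'])
    for q in ['case','clamped_case','case_lever','case_loop','case_keeper']:
        print(q,[(np.round(d['bbox']).astype(int).tolist(),round(d['confidence'],2)) for d in ctrl.look_for(n,q)])
print(ctrl.get_obs(), ctrl.pinch_z)
E
```

```text
pics
scene [-1.10448738 -0.38345477  1.12350476] 517.7140869204385
case [([447, 228, 502, 288], 0.84), ([307, 223, 361, 278], 0.73)]
clamped_case [([158, 208, 211, 252], 0.7)]
case_lever [([309, 234, 354, 280], 0.7), ([463, 236, 483, 251], 0.44)]
case_loop []
case_keeper [([445, 243, 493, 292], 0.98), ([308, 235, 355, 279], 0.64), ([158, 206, 212, 252], 0.46)]
top [-0.76472297  0.1399315   1.68605382] 554.2464591255172
case [([432, 200, 483, 249], 0.83), ([317, 230, 361, 280], 0.65)]
clamped_case []
case_lever [([316, 232, 363, 281], 0.48), ([457, 200, 471, 221], 0.42), ([332, 230, 344, 240], 0.23)]
case_loop []
case_keeper [([439, 217, 486, 248], 0.64), ([316, 248, 363, 282], 0.56)]
wrist [0.15893937 0.55785497 0.37424241] 393.57705507945906
case []
clamped_case [([68, 395, 255, 479], 0.96)]
case_lever []
case_loop []
case_keeper []
{'time_s': 0.9, 'q': array([ 9.62697829e-01,  1.80752323e-01,  1.60698903e+00,  2.27552206e-05,
        1.35381778e+00, -2.06282389e-01]), 'dq': array([-0.00068668,  0.00042748, -0.00041599, -0.00161857,  0.00066179,
        0.00101358]), 'joint_efforts': array([-8.77191051e-04, -4.44837856e+01, -3.51685774e+01, -4.47417779e-04,
        7.84364802e-04,  1.75929569e-05]), 'eef_pos': array([0.22485609, 0.52922941, 0.3039206 ]), 'eef_rot': array([-1.65142671e-05,  8.33994890e-01,  5.51772166e-01,  1.14725362e-05]), 'wrist_force': array([-0.40628932,  0.77788963,  0.25646296]), 'torque': array([-0.00595269,  0.01439802, -0.00774645]), 'opening': 0.9994392976749452} 0.0539
```

View pics/a_scene.png

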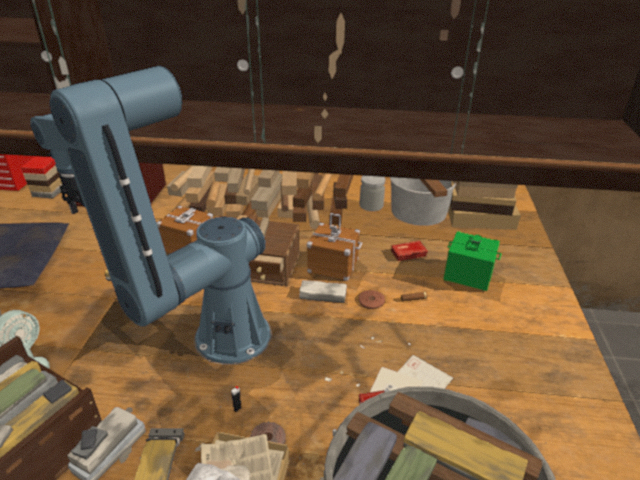

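View pics/a_top.png

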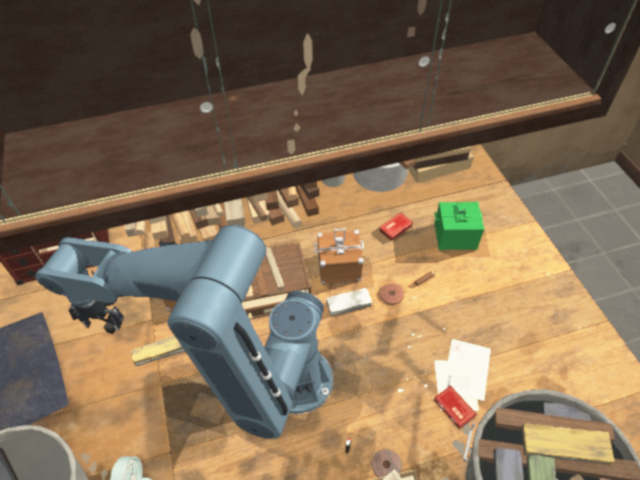

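View pics/a_wrist.png

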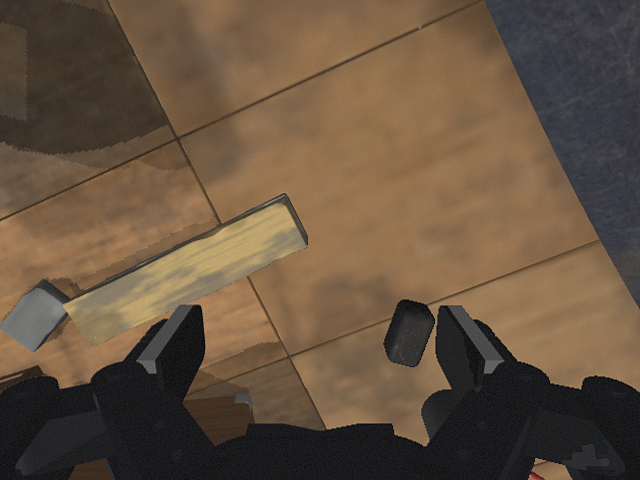

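Run:
```python
import cv2,numpy as np
a=cv2.imread('pics/a_scene.png'); b=cv2.imread('pics/a_top.png')
s=cv2.resize(a[200:295,290:380],None,fx=6,fy=6,interpolation=cv2.INTER_CUBIC)
t=cv2.resize(a[195:265,145:225],None,fx=5,fy=5,interpolation=cv2.INTER_CUBIC)
u=cv2.resize(b[220:290,305:375],None,fx=8,fy=8,interpolation=cv2.INTER_CUBIC)
cv2.imwrite('pics/b1.png',s);cv2.imwrite('pics/b2.png',t);cv2.imwrite('pics/b3.png',u)
```

```text
(no output)
```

View pics/b1.png

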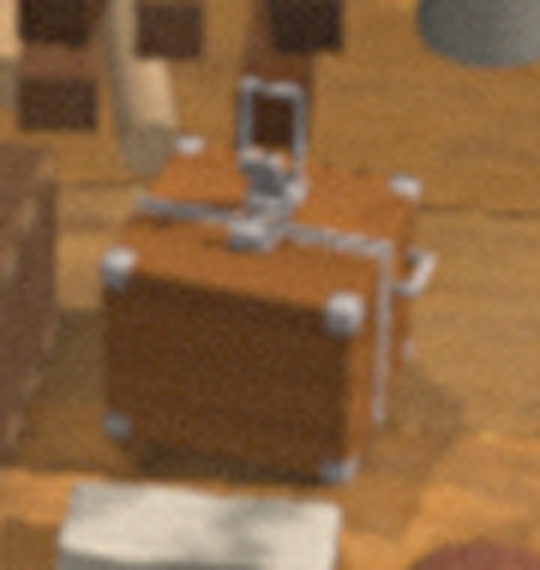

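View pics/b2.png

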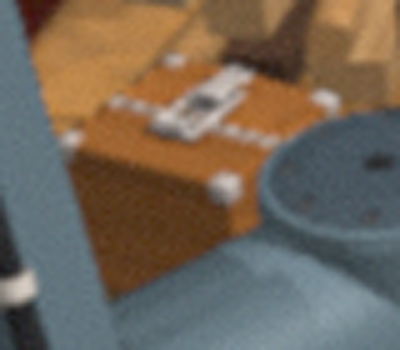

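View pics/b3.png

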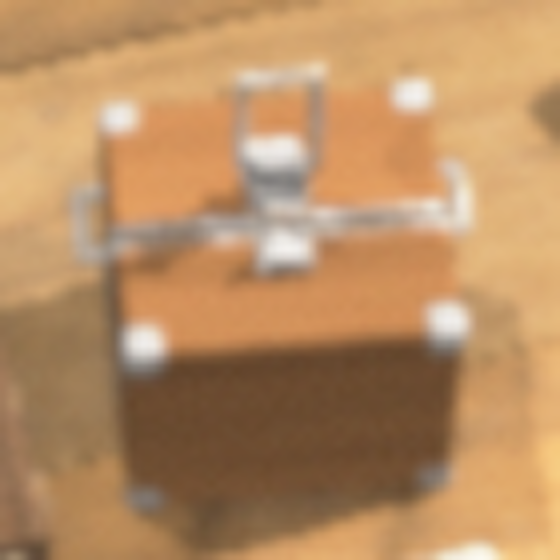

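Run:
```python
from h import *
from scipy.optimize import least_squares
S=cam('scene');T=cam('top')
# case local corners: nearL(-x,+y), nearR, farL, farR
L=np.array([[-.063,.075,.13],[-.063,-.075,.13],[.075,.075,.13],[.075,-.075,.13]])
L=L*[1,1,1]-np.sign(L)*[.004,.004,.002]
t=np.array([[323.1,263.1],[360.9,260.4],[320,234.6],[356.5,231.9]])
s=np.array([[309.7,244.2],[347.2,252],[321.3,224.2],[357.3,231.2]])
for uv in t: print(onz(T,uv,.13))
for uv in s: print(onz(S,uv,.13))
def W(p):
    c,s_=np.cos(p[2]),np.sin(p[2]); return L@np.array([[c,-s_,0],[s_,c,0],[0,0,1]]).T+[p[0],p[1],0]
f=lambda p:np.r_[(proj(T,W(p))-t).ravel(),(proj(S,W(p))-s).ravel()]
r=least_squares(f,[.4,0,0]);print(r.x,np.round(r.fun,1))
```

```text
[ 0.33164458 -0.18967306  0.13      ]
[ 0.30305978 -0.31905791  0.13      ]
[ 0.45752221 -0.21700382  0.13      ]
[ 0.42953718 -0.34728209  0.13      ]
[ 0.32215466 -0.19488991  0.13      ]
[ 0.2929059  -0.32375871  0.13      ]
[ 0.45238367 -0.21971321  0.13      ]
[ 0.42298793 -0.3501435   0.13      ]
[ 0.37438536 -0.26888527 -0.21494048] [-0.8  0.5  1.9  0.2 -0.7  0.2  1.6  0.1 -1.9 -1.3  0.7 -1.  -1.2 -0.6
  1.  -0.3]
```

Run:
```python
from h import *
from scipy.spatial.transform import Rotation as Ro
S=cam('scene');T=cam('top');w=cam('wrist');o=ctrl.get_obs()
q=o['eef_rot'];Rt=Ro.from_quat([q[1],q[2],q[3],q[0]]).as_matrix()
C=-w['R'].T@w['t']
print('cam in tool',Rt.T@(C-o['eef_pos']));print('cam axes in tool (cols x,y,z)\n',np.round(Rt.T@w['R'].T,3))
def ray(c,uv):
    d=c['R'].T@np.linalg.inv(c['K'])@np.array([*uv,1.]);return -c['R'].T@c['t'],d/np.linalg.norm(d)
for a in [(47,57),(243,65),(457,72)]:
  for b in [(207,107),(424,61),(611,28)]:
    o1,d1=ray(S,a);o2,d2=ray(T,b);M=np.c_[d1,-d2];k=np.linalg.lstsq(M,o2-o1,rcond=None)[0]
    print(a,b,np.round(o1+k[0]*d1,2),round(np.linalg.norm(o1+k[0]*d1-o2-k[1]*d2),3))
# shelf edge at given heights
```

```text
cam in tool [ 0.00055881 -0.07186129 -0.07034211]
cam axes in tool (cols x,y,z)
 [[ 1.    -0.001  0.001]
 [ 0.001  0.959  0.284]
 [-0.001 -0.284  0.959]]
(47, 57) (207, 107) [-0.14  0.26  0.85] 0.333
(47, 57) (424, 61) [-0.49  0.02  0.95] 0.458
(47, 57) (611, 28) [-0.65 -0.08  0.99] 0.509
(243, 65) (207, 107) [0.65 0.08 0.63] 0.0
(243, 65) (424, 61) [-0.12 -0.12  0.84] 0.337
(243, 65) (611, 28) [-0.44 -0.21  0.94] 0.447
(457, 72) (207, 107) [ 0.12 -0.56  0.78] 0.686
(457, 72) (424, 61) [ 0.67 -0.64  0.63] 0.0
(457, 72) (611, 28) [-0.03 -0.54  0.82] 0.313
```

Run:
```python
from h import *
S=cam('scene');T=cam('top')
def plane(c,a,b):
    f=lambda u:c['R'].T@np.linalg.inv(c['K'])@np.array([*u,1.]);n=np.cross(f(a),f(b));n/=np.linalg.norm(n);return n,n@(-c['R'].T@c['t'])
for (a,b),(p,q) in [(((0,148),(640,188)),((0,240),(600,102))),(((0,132),(640,170)),((0,228),(600,92)))]:
    n1,d1=plane(S,a,b);n2,d2=plane(T,p,q)
    for y in(.5,0,-.5):
        print(y,np.linalg.lstsq(np.array([n1,n2,[0,1,0]]),np.array([d1,d2,y]),rcond=None)[0])
```

```text
0.5 [0.67230378 0.5        0.24602087]
0 [0.68595155 0.         0.23710311]
-0.5 [ 0.69959932 -0.5         0.22818534]
0.5 [0.6402863  0.5        0.33087484]
0 [0.65385405 0.         0.32256636]
-0.5 [ 0.6674218  -0.5         0.31425788]
```

Call:
{"fn": "move_arm", "kwargs": {
  "rows": "-4 0 -0.9 0 0 0 1;-4 0 -0.9 0 0 0 1;-4 0 -0.9 0 0 0 1;-0.26 4.8 0 0 0 6 1;-0.26 4.8 0 0 0 6 1;-0.26 4.8 0 0 0 6 1;-0.26 4.8 0 0 0 6 1;-0.26 4.8 0 0 0 6 1;-0.26 4.8 0 0 0 6 1;-0.26 4.8 0 0 0 6 1;-0.26 4.8 0 0 0 6 1;-0.26 4.8 0 0 0 6 1;-0.26 4.8 0 0 0 6 1;-0.26 4.8 0 0 0 6 1;-0.26 4.8 0 0 0 6 1;-0.26 4.8 0 0 0 6 1;-0.26 4.8 0 0 0 6 1;-0.26 4.8 0 0 0 6 1;-0.26 4.8 0 0 0 6 1;-0.26 4.8 0 0 0 6 1"
}}

```text
time_s: 3.25
eef_pos: [0.3723, -0.2696, 0.3311]
eef_rot: [0.0, 0.953, -0.303, 0.0]
wrist_force: [1.2, 0.6, -0.9]
opening: 0.999
```

Call:
{"fn": "move_arm", "kwargs": {
  "rows": "0 0 0 0 0 -8 0;0 0 0 0 0 -8 0;0 0 0 0 0 -7 0;0 0 0 0 0 0 0"
}}

```text
time_s: 3.65
eef_pos: [0.3731, -0.268, 0.331]
eef_rot: [0.0, 0.995, -0.105, 0.0]
wrist_force: [0.4, 0.2, -0.1]
opening: 0.329
```

Run:
```python
from h import *
w=cam('wrist');s=cam('scene');cv2.imwrite('pics/c_w.png',w['color']);cv2.imwrite('pics/c_s.png',cv2.resize(s['color'][150:300,260:420],None,fx=5,fy=5,interpolation=cv2.INTER_CUBIC))
o=ctrl.get_obs();print(o['eef_pos'],o['eef_rot'],o['q'],o['time_s'])
for n in ['case_lever','case_loop','case_keeper']:
    print(n,[(np.round(d['bbox']).astype(int).tolist(),round(d['confidence'],2)) for d in ctrl.look_for('wrist',n)])
```

```text
[ 0.37324942 -0.26777195  0.33096488] [ 5.06767394e-05  9.94332549e-01 -1.06314508e-01  6.36077932e-05] [-8.81660566e-01 -1.11001253e-01  1.85246041e+00  1.68747693e-05
  1.39997170e+00 -6.68631815e-01] 3.75
case_lever [([321, 206, 371, 292], 0.79)]
case_loop [([346, 204, 370, 289], 0.77)]
case_keeper [([230, 112, 331, 319], 0.63)]
```

View pics/c_w.png

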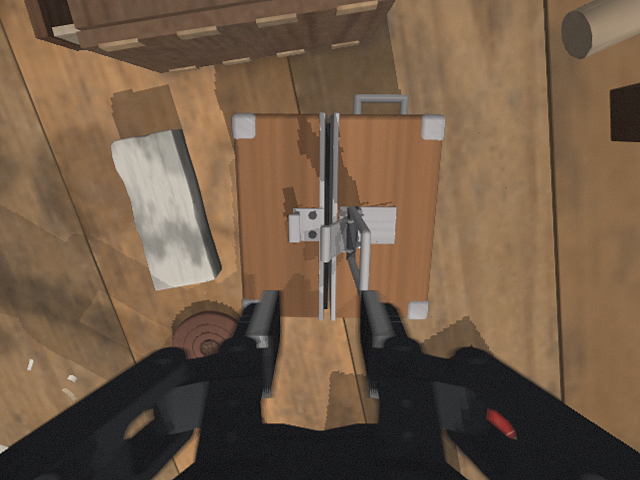

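View pics/c_s.png

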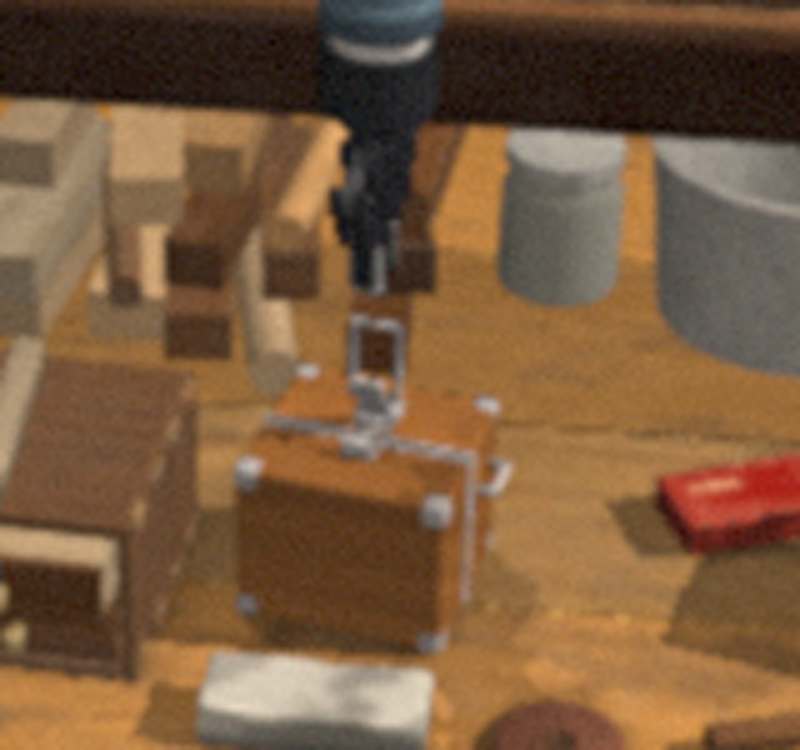

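```bash
cv=1
python3 - <<'E'
from h import *
from scipy.optimize import least_squares
w=cam('wrist')
L=np.array([[-.063,-.075,.13],[.075,-.075,.13],[.075,.075,.13]])
t=np.array([[234,115],[443,115],[428,318]])
def W(p,L=L):
    c,s_=np.cos(p[2]),np.sin(p[2]); return np.atleast_2d(L)@np.array([[c,-s_,0],[s_,c,0],[0,0,1]]).T+[p[0],p[1],0]
for uv in t: print(onz(w,uv,.13))
f=lambda p:(proj(w,W(p))-t).ravel()
r=least_squares(f,[.37,-.27,-.21]);p=r.x;print(p,np.round(r.fun,1))
print('seat,pivot px',proj(w,W(p,[[-.025,0,.135],[.016,0,.140],[0,0,.13],[0,-.075,.13]])))
# bar middle px
for lev in (2.0,2.2,2.4):
    e=proj(w,W(p,[[.016+.044*np.cos(lev),y,.140+.044*np.sin(lev)] for y in(-.011,0,.011)]));print('lever',lev,np.round(e).tolist())
    for rise in (1.1,1.4,1.6,1.8):
        pin=np.array([.016+.016*np.cos(lev),0,.140+.016*np.sin(lev)])
        b=[pin+[-.056*np.cos(rise),y,.056*np.sin(rise)] for y in(-.019,.019)]
        print(lev,rise,np.round(proj(w,W(p,b))).tolist())
v=w['color'][180:310,220:420];cv2.imwrite('pics/d.png',cv2.resize(v,None,fx=4,fy=4,interpolation=cv2.INTER_CUBIC))
E
```

```text
[ 0.33492181 -0.18008838  0.13      ]
[ 0.46929554 -0.20899126  0.13      ]
[ 0.43977559 -0.3539917   0.13      ]
[ 0.44185166 -0.23081484 -1.77343007] [  59.3  -58.3 -144.4  147.3   75.9  -57.5]
seat,pivot px [[410.31572534 118.26629182]
 [408.54043949 182.72571072]
 [406.62118071 156.95568459]
 [295.88216604 158.00424376]]
lever 2.0 [[406.0, 160.0], [426.0, 160.0], [446.0, 160.0]]
2.0 1.1 [[402.0, 136.0], [480.0, 136.0]]
2.0 1.4 [[402.0, 171.0], [481.0, 170.0]]
2.0 1.6 [[402.0, 194.0], [479.0, 193.0]]
2.0 1.8 [[400.0, 215.0], [476.0, 215.0]]
lever 2.2 [[405.0, 146.0], [425.0, 146.0], [445.0, 146.0]]
2.2 1.1 [[401.0, 130.0], [480.0, 130.0]]
2.2 1.4 [[402.0, 165.0], [480.0, 164.0]]
2.2 1.6 [[401.0, 188.0], [479.0, 187.0]]
2.2 1.8 [[400.0, 209.0], [475.0, 209.0]]
lever 2.4 [[404.0, 134.0], [423.0, 133.0], [442.0, 133.0]]
2.4 1.1 [[401.0, 125.0], [478.0, 125.0]]
2.4 1.4 [[401.0, 159.0], [479.0, 158.0]]
2.4 1.6 [[401.0, 182.0], [477.0, 182.0]]
2.4 1.8 [[399.0, 204.0], [474.0, 203.0]]
```

View pics/d.png

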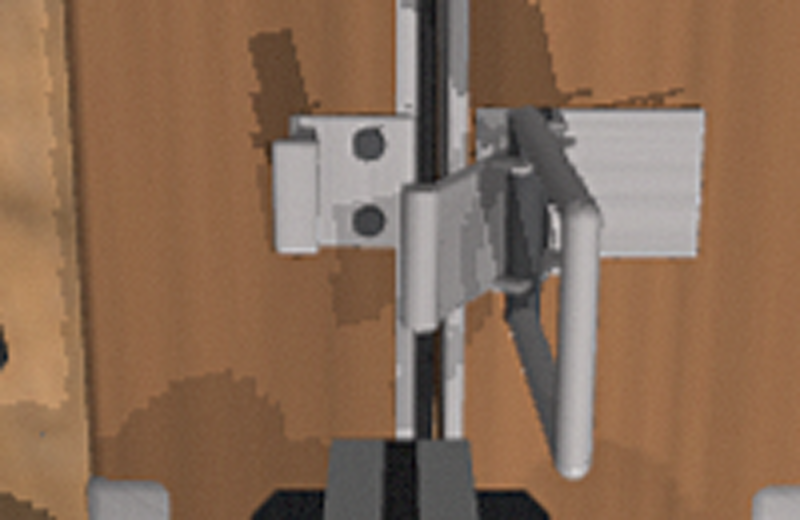

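Run:
```python
from h import *
from scipy.optimize import least_squares
w=cam('wrist');o=ctrl.get_obs();print(o['opening'])
L=np.array([[-.063,.075,.13],[.075,.075,.13],[.075,-.075,.13]])
t=np.array([[234,115],[443,115],[428,318]])
def W(p,L=L):
    c,s_=np.cos(p[2]),np.sin(p[2]); return np.atleast_2d(L)@np.array([[c,-s_,0],[s_,c,0],[0,0,1]]).T+[p[0],p[1],0]
f=lambda p:(proj(w,W(p))-t).ravel()
r=least_squares(f,[.37,-.27,-.21]);p=r.x;print(p,np.round(r.fun,1))
print('seat,pivot px',proj(w,W(p,[[-.025,0,.135],[.016,0,.140],[0,0,.13],[0,.075,.13],[0.0,-.075,.13]])))
# fit latch: px from crop/4+(220,180)
cr=lambda a:np.array(a)/4+[220,180]
def lv(q):
    lev,rise,dx,dy=q
    pin=np.array([.016+.016*np.cos(lev),0,.140+.016*np.sin(lev)])
    b=[pin+[-.056*np.cos(rise),y,.056*np.sin(rise)] for y in(.019,-.019)]
    e=[[.016+.044*np.cos(lev),y,.140+.044*np.sin(lev)] for y in(.011,-.011)]
    return proj(w,W([p[0]+dx,p[1]+dy,p[2]],np.array(b+e)))
m=cr([[580,212],[575,468],[420,190],[425,325]])
g=lambda q:np.r_[(lv(q)-m).ravel(),np.array(q[2:])*300]
r=least_squares(g,[2.2,1.57,0,0]);print(r.x,np.round(r.fun,1))
```

```text
-0.003433193815572428
[ 0.38113282 -0.26646344 -0.20386679] [-0.3  0.3  0.6 -1.3 -0.3  1.4]
seat,pivot px [[293.95801967 227.17860118]
 [353.19517304 228.58105901]
 [329.54045918 225.12702618]
 [329.47856613 114.57443766]
 [329.59364156 320.1207295 ]]
[ 2.26352502  1.60513574  0.00803285 -0.00319085] [ 0.2 -3.1 -0.3  1.5  0.3  0.6 -0.8  1.5  2.4 -1. ]
```

```bash
cat >> h.py <<'E'
CASE=np.array([.3811,-.2665,-.2039])
def W(L,p=CASE):
    c,s_=np.cos(p[2]),np.sin(p[2]); return np.atleast_2d(L)@np.array([[c,-s_,0],[s_,c,0],[0,0,1]]).T+[p[0],p[1],0]
def loc(P,p=CASE):
    c,s_=np.cos(p[2]),np.sin(p[2]); return (np.atleast_2d(P)-[p[0],p[1],0])@np.array([[c,-s_,0],[s_,c,0],[0,0,1]])
def latch(lev,rise):
    pin=np.array([.016+.016*np.cos(lev),0,.140+.016*np.sin(lev)])
    b=[pin+[-.056*np.cos(rise),y,.056*np.sin(rise)] for y in(.019,-.019)]
    e=[[.016+.044*np.cos(lev),y,.140+.044*np.sin(lev)] for y in(.011,-.011)]
    return np.array(b+e)
E
python3 - <<'E'
from h import *
from scipy.optimize import least_squares
w=cam('wrist');o=ctrl.get_obs()
print('tcp local',loc(o['eef_pos']))
m=np.array([[580,212],[575,468],[420,190],[425,325]])/4+[220,180]
r=least_squares(lambda q:(proj(w,W(latch(*q)))-m).ravel(),[2.2,1.57]);print(r.x,np.round(r.fun,1),latch(*r.x)*1000)
# assume bar plane y=0, back out x,z for bar using wire? ray of middle
for uv in m: 
    for z in (.17,.18,.20,.21): print(np.round(loc(onz(w,uv,z))*1000,1),end=' ')
    print()
E
```

```text
tcp local [[-0.00738908 -0.00271498  0.33091343]]
[2.03127298 1.69771883] [ 0.2 -5.  -0.4  0.3  0.5  0.6 -0.6  2.4] [[ 15.97858946  19.         209.8829968 ]
 [ 15.97858946 -19.         209.8829968 ]
 [ -3.55250717  11.         179.4169946 ]
 [ -3.55250717 -11.         179.4169946 ]]
[[ 20.7   5.2 170. ]] [[ 19.5   8.  180. ]] [[ 17.1  13.6 200. ]] [[ 15.9  16.4 210. ]] 
[[ 20.9 -37.3 170. ]] [[ 19.7 -32.7 180. ]] [[ 17.4 -23.4 200. ]] [[ 16.2 -18.8 210. ]] 
[[ -3.7   8.9 170. ]] [[ -3.8  11.5 180. ]] [[ -4.1  16.8 200. ]] [[ -4.2  19.4 210. ]] 
[[ -3.  -12.9 170. ]] [[ -3.2  -9.3 180. ]] [[ -3.5  -2.1 200. ]] [[ -3.6   1.4 210. ]]
```

Call:
{"fn": "move_arm", "kwargs": {
  "rows": "2.6 -0.15 0 0 0 0 0;2.6 -0.15 0 0 0 0 0;0 0 2.3 0 0 0 0;0 0 2.3 0 0 0 0;0 0 2.2 0 0 0 0;0 0 0 0 0 0 0"
}}

```text
time_s: 4.65
eef_pos: [0.4235, -0.2742, 0.2597]
eef_rot: [-0.002, 0.994, -0.105, -0.002]
wrist_force: [-0.8, 0.9, -0.4]
opening: 0.0
```

Run:
```python
from h import *
w=cam('wrist');o=ctrl.get_obs();print(loc(o['eef_pos']),o['wrist_force']);cv2.imwrite('pics/e.png',w['color'])
```

```text
[[0.04390811 0.00037923 0.26169036]] [ 0.21252071 -0.51224549  0.06610758]
```

View pics/e.png

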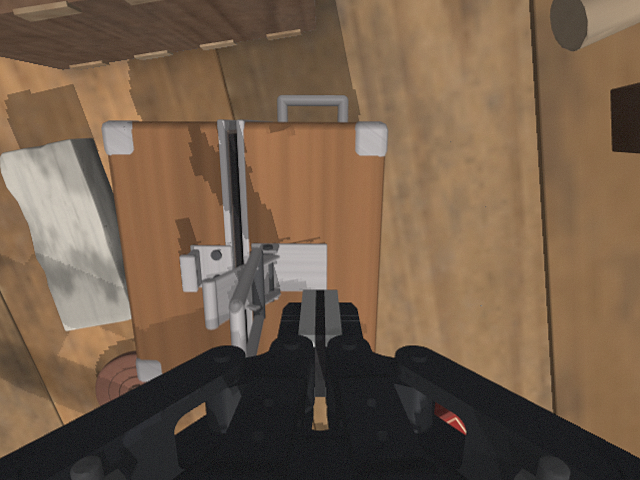

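Call:
{"fn": "move_arm", "kwargs": {
  "rows": "-1.3 0 0 0 0 0 0;-1.3 0 0 0 0 0 0;-1.2 0 0 0 0 0 0;-1.2 0 0 0 0 0 0;-1.2 0 0 0 0 0 0;-1 0 0 0 0 0 0;0 0 0 0 0 0 0;0 0 0 0 0 0 0"
}}

```text
time_s: 5.5
eef_pos: [0.3542, -0.2609, 0.2631]
eef_rot: [0.0, 0.994, -0.105, 0.0]
wrist_force: [0.2, -0.9, -0.3]
opening: -0.004
```

Run:
```python
from h import *
w=cam('wrist');o=ctrl.get_obs();print(loc(o['eef_pos']),o['wrist_force']);cv2.imwrite('pics/f.png',w['color'])
```

```text
[[-2.72247593e-02  6.33675438e-05  2.63118932e-01]] [ 1.37729119 -0.02308114  0.63686921]
```

View pics/f.png

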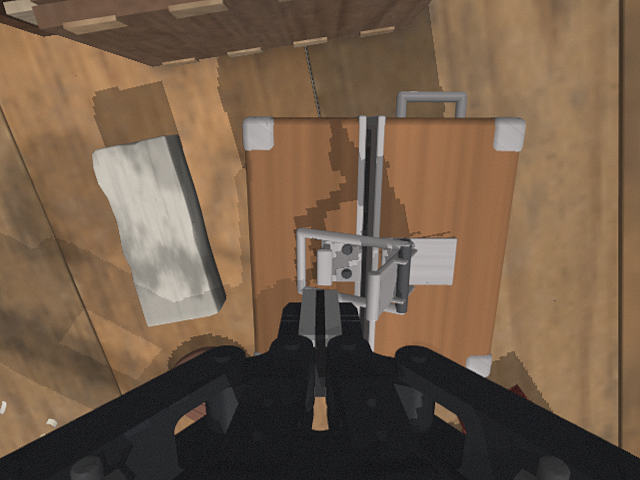

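Run:
```python
from h import *
w=cam('wrist');v=w['color'][210:340,280:480];cv2.imwrite('pics/g.png',cv2.resize(v,None,fx=4,fy=4,interpolation=cv2.INTER_CUBIC))
for lev in (2.0,2.1,2.2):
    pz=.14+.016*np.sin(lev)
    for bz in (.135,.145,.16,.18):
        L=latch(lev,np.arcsin((bz-pz)/.056));print(lev,bz,np.round(proj(w,W(L))).tolist(),L[0]*1000)
print(proj(w,W([[-.025,0,.135],[-.0286,0,.135],[-.0286,0,.143]])))
```

```text
2.0 0.135 [[288.0, 230.0], [290.0, 297.0], [378.0, 276.0], [376.0, 323.0]] [-43.13544942  19.         135.        ]
2.0 0.145 [[281.0, 235.0], [284.0, 305.0], [378.0, 276.0], [376.0, 323.0]] [-45.83824794  19.         145.        ]
2.0 0.16 [[277.0, 244.0], [280.0, 319.0], [378.0, 276.0], [376.0, 323.0]] [-46.39239616  19.         160.        ]
2.0 0.18 [[286.0, 259.0], [289.0, 340.0], [378.0, 276.0], [376.0, 323.0]] [-40.54055386  19.         180.        ]
2.1 0.135 [[285.0, 230.0], [287.0, 297.0], [368.0, 274.0], [367.0, 321.0]] [-44.82346753  19.         135.        ]
2.1 0.145 [[278.0, 235.0], [281.0, 305.0], [368.0, 274.0], [367.0, 321.0]] [-47.37997988  19.         145.        ]
2.1 0.16 [[274.0, 244.0], [277.0, 319.0], [368.0, 274.0], [367.0, 321.0]] [-47.73452834  19.         160.        ]
2.1 0.18 [[284.0, 259.0], [287.0, 340.0], [368.0, 274.0], [367.0, 321.0]] [-41.57657407  19.         180.        ]
2.2 0.135 [[282.0, 230.0], [284.0, 297.0], [359.0, 272.0], [358.0, 319.0]] [-46.46601286  19.         135.        ]
2.2 0.145 [[275.0, 235.0], [278.0, 305.0], [359.0, 272.0], [358.0, 319.0]] [-48.85085185  19.         145.        ]
2.2 0.16 [[271.0, 244.0], [275.0, 319.0], [359.0, 272.0], [358.0, 319.0]] [-48.9686874  19.        160.       ]
2.2 0.18 [[282.0, 259.0], [285.0, 340.0], [359.0, 272.0], [358.0, 319.0]] [-42.44189665  19.         180.        ]
[[323.09044605 264.05605229]
 [316.3715914  264.10222759]
 [316.26482403 269.44058286]]
```

View pics/g.png

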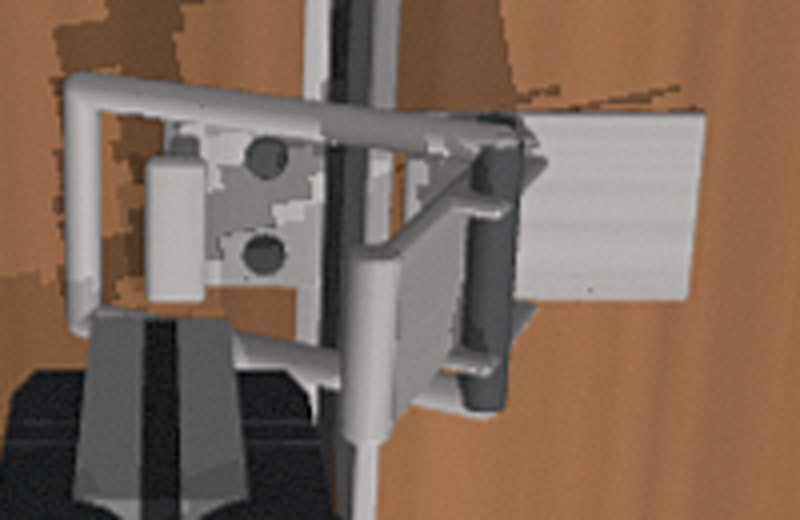

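Call:
{"fn": "move_arm", "kwargs": {
  "rows": "0 0 2.2 0 0 0 0;1.2 0 0 0 0 0 0;1.2 0 0 0 0 0 0;1 0 -0.2 0 0 0 0;0.7 0 -0.2 0 0 0 0;0.6 0 -0.1 0 0 0 0;0 0 0 0 0 0 0;0 0 0 0 0 0 0"
}}

```text
time_s: 6.4
eef_pos: [0.4011, -0.2709, 0.2469]
eef_rot: [0.001, 0.995, -0.105, 0.001]
wrist_force: [1.8, 0.3, 5.5]
opening: 0.002
```

Run:
```python
from h import *
w=cam('wrist');o=ctrl.get_obs();print(loc(o['eef_pos']),o['wrist_force'],o['time_s']);cv2.imwrite('pics/i.png',cv2.resize(w['color'][190:350,180:440],None,fx=3,fy=3,interpolation=cv2.INTER_CUBIC))
s=cam('scene');cv2.imwrite('pics/i_s.png',cv2.resize(s['color'][190:290,290:380],None,fx=6,fy=6,interpolation=cv2.INTER_CUBIC))
```

```text
[[ 0.02034913 -0.0002569   0.2469137 ]] [1.85911838 0.39303055 5.05299012] 6.45
```

View pics/i.png

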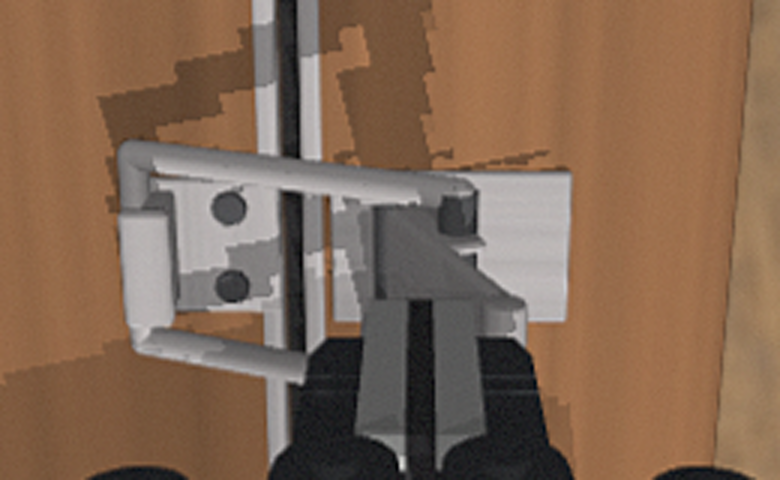

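View pics/i_s.png

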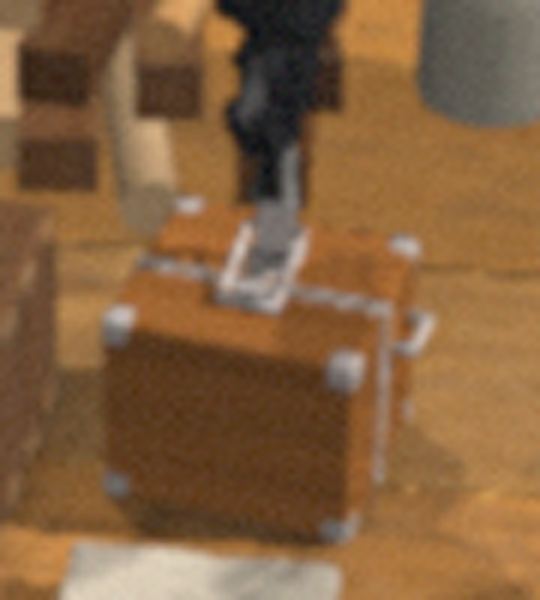

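Call:
{"fn": "move_arm", "kwargs": {
  "rows": "0.5 0 0.15 0 0 0 0;0.5 0 0.2 0 0 0 0;0.5 0 0.3 0 0 0 0;0.5 0 0.35 0 0 0 0;0.4 0 0.45 0 0 0 0;0.3 0 0.45 0 0 0 0;0.3 0 0.4 0 0 0 0;0.2 0 0.4 0 0 0 0;0.1 0 0.3 0 0 0 0;0 0 0 0 0 0 0;0 0 0 0 0 0 0"
}}

```text
time_s: 7.6
eef_pos: [0.4291, -0.2763, 0.2139]
eef_rot: [-0.002, 0.995, -0.104, -0.005]
wrist_force: [-19.2, 1.4, 5.2]
opening: 0.001
```

Run:
```python
from h import *
w=cam('wrist');o=ctrl.get_obs();print(loc(o['eef_pos']),o['wrist_force'],o['time_s']);cv2.imwrite('pics/j.png',cv2.resize(w['color'][150:350,120:440],None,fx=2.4,fy=2.4,interpolation=cv2.INTER_CUBIC))
```

```text
[[4.90262179e-02 1.11333997e-04 2.13976303e-01]] [-17.69034831   0.94893515   4.70833508] 7.65
```

View pics/j.png

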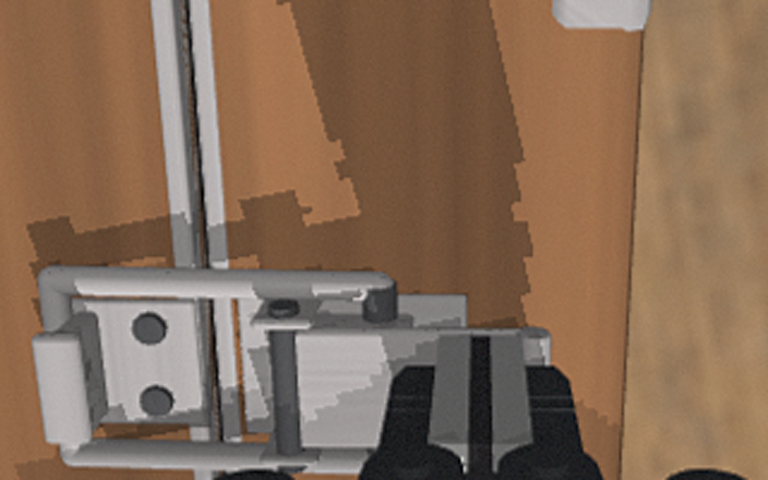

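Call:
{"fn": "move_arm", "kwargs": {
  "rows": "-0.4 0 0 0 0 0 0;0 0 0.1 0 0 0 0;0 0 0 0 0 0 0"
}}

```text
time_s: 7.95
eef_pos: [0.4282, -0.2762, 0.2144]
eef_rot: [-0.001, 0.995, -0.105, -0.001]
wrist_force: [-6.2, 1.7, 2.3]
opening: 0.0
```

Call:
{"fn": "move_arm", "kwargs": {
  "rows": "0 0 -1 0 0 0 0;0 0 -3 0 0 0 0;0 0 -4 0 0 0 0;-2.5 0 -4 0 0 0 0;-2.5 0 0 0 0 0 0;0 0 0 0 0 0 0"
}}

```text
time_s: 8.55
eef_pos: [0.3794, -0.2662, 0.3374]
eef_rot: [0.002, 0.994, -0.105, 0.002]
wrist_force: [1.1, -0.2, -0.2]
opening: -0.002
```

Run:
```python
from h import *
w=cam('wrist');o=ctrl.get_obs();print(loc(o['eef_pos']),o['wrist_force'],o['time_s'])
L=latch(0,0); P=W(np.vstack([L,[[-.025,0,.135]]]));uv=proj(w,P);print(np.round(uv))
v=cv2.resize(w['color'][90:330,180:480],None,fx=2.5,fy=2.5,interpolation=cv2.INTER_CUBIC)
cv2.imwrite('pics/k.png',v)
s=cam('scene');cv2.imwrite('pics/k_s.png',cv2.resize(s['color'][195:290,145:380],None,fx=3.4,fy=3.4,interpolation=cv2.INTER_CUBIC))
```

```text
[[-1.14380554e-03 -4.20295361e-05  3.36419615e-01]] [-0.64645146 -0.39770963 -0.24696431] 8.6
[[285. 203.]
 [287. 255.]
 [406. 213.]
 [405. 244.]
 [285. 228.]]
```

View pics/k.png

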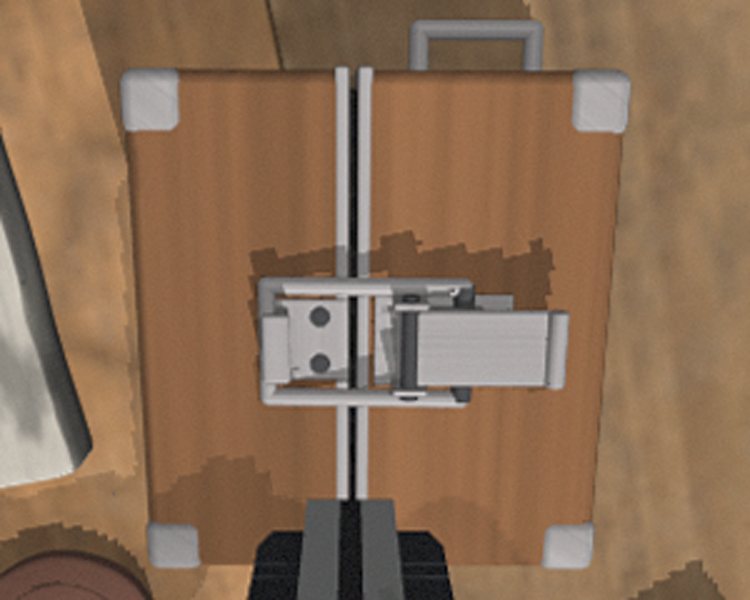

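View pics/k_s.png

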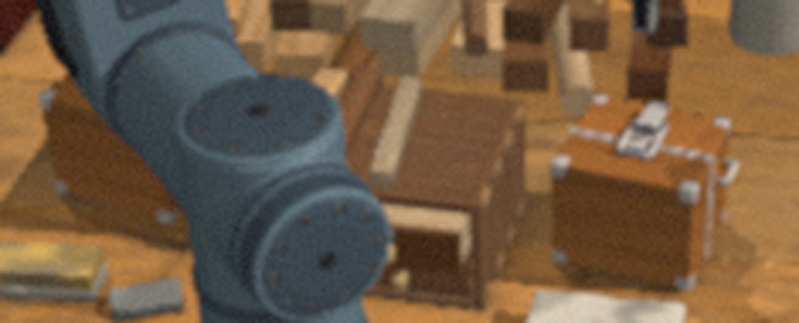

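Run:
```python
from h import *
w=cam('wrist')
for a in (0,.05,.1,.15,.2,.3):
    print(a,np.round(proj(w,W(latch(a,0)[2:])),1).tolist(),np.round(proj(w,W([[.016,0,.14],[.016+.016*np.cos(a),0,.14+.016*np.sin(a)]])),1).tolist())
v=cv2.resize(w['color'][195:260,275:420],None,fx=5.5,fy=5.5,interpolation=cv2.INTER_CUBIC);cv2.imwrite('pics/l.png',v)
```

```text
0 [[406.2, 214.6], [404.5, 244.9]] [[342.5, 230.4], [365.3, 230.2]]
0.05 [[406.8, 215.3], [405.0, 245.9]] [[342.5, 230.4], [365.4, 230.5]]
0.1 [[407.2, 216.1], [405.5, 246.8]] [[342.5, 230.4], [365.5, 230.8]]
0.15 [[407.5, 216.8], [405.7, 247.8]] [[342.5, 230.4], [365.5, 231.1]]
0.2 [[407.7, 217.5], [405.8, 248.7]] [[342.5, 230.4], [365.4, 231.4]]
0.3 [[407.4, 219.0], [405.6, 250.7]] [[342.5, 230.4], [365.1, 232.0]]
```

View pics/l.png

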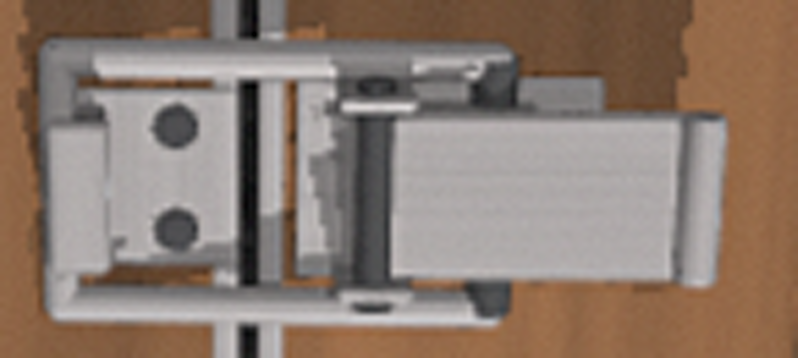

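Run:
```python
from h import *
w=cam('wrist');print(np.round(proj(w,W([[-.063,.075,.13],[.075,.075,.13],[0,.075,.13],[-.063,-.075,.13],[.075,-.075,.13]])),1).tolist())
cv2.imwrite('pics/m.png',w['color'])
v=cv2.resize(w['color'][100:190,215:445],None,fx=3.4,fy=3.4,interpolation=cv2.INTER_CUBIC);cv2.imwrite('pics/m2.png',v)
e=cv2.resize(cv2.imread('pics/c_w.png')[100:190,215:445],None,fx=3.4,fy=3.4,interpolation=cv2.INTER_CUBIC);cv2.imwrite('pics/m3.png',np.vstack([v[:290],e[:290]]))
```

```text
[[225.0, 119.7], [431.1, 118.3], [319.1, 119.1], [239.4, 321.3], [416.9, 320.1]]
```

View pics/m3.png

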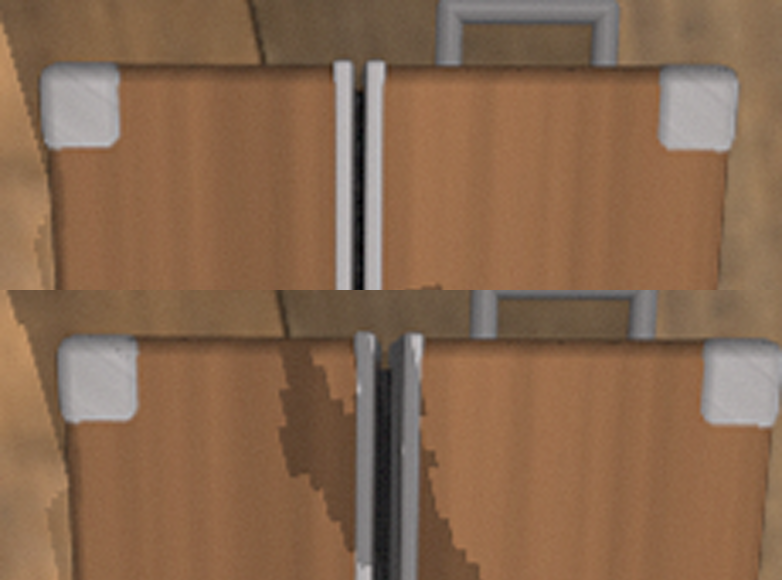

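Call:
{"fn": "move_arm", "kwargs": {
  "rows": "2.3 0 0 0 0 0 0;2.3 0 0 0 0 0 0;0 0 3.5 0 0 0 0;0 0 3.5 0 0 0 0;0 0 3 0 0 0 0;0 0 1.5 0 0 0 0;0 0 0.5 0 0 0 0;0 0 0 0 0 0 0"
}}

```text
time_s: 9.55
eef_pos: [0.4251, -0.2752, 0.2144]
eef_rot: [-0.001, 0.995, -0.104, -0.001]
wrist_force: [0.6, -0.5, 0.7]
opening: -0.0
```

Run:
```python
from h import *
o=ctrl.get_obs();print(loc(o['eef_pos']),o['wrist_force'],o['time_s'])
```

```text
[[0.04482315 0.00034338 0.21438831]] [ 0.62334103 -0.51448773  0.67967917] 9.55
```

Call:
{"fn": "move_arm", "kwargs": {
  "rows": "0 0 0.15 0 0 0 0;0 0 0.15 0 0 0 0;0 0 0.1 0 0 0 0;0 0 0 0 0 0 0"
}}

```text
time_s: 9.95
eef_pos: [0.4255, -0.2758, 0.2136]
eef_rot: [0.0, 0.995, -0.104, 0.0]
wrist_force: [-8.2, 8.7, 26.0]
opening: 0.001
```

Call:
{"fn": "move_arm", "kwargs": {
  "rows": "0 0 -1 0 0 0 0;0 0 -3 0 0 0 0;0 0 -4 0 0 0 0;-2.5 0 -4 0 0 0 0;-2.2 0 0 0 0 0 0;0 0 0 0 0 0 0"
}}

```text
time_s: 10.55
eef_pos: [0.3782, -0.2659, 0.3321]
eef_rot: [0.001, 0.994, -0.105, 0.001]
wrist_force: [0.4, 0.1, -0.2]
opening: 0.001
```

Run:
```python
from h import *
w=cam('wrist');o=ctrl.get_obs();print(loc(o['eef_pos']),o['wrist_force'],o['time_s'])
print(np.round(proj(w,W(np.vstack([latch(0,0),latch(.15,0)[2:]])))))
v=cv2.resize(w['color'][195:265,265:425],None,fx=5,fy=5,interpolation=cv2.INTER_CUBIC);cv2.imwrite('pics/n.png',v)
```

```text
[[-2.43373937e-03  4.53966095e-05  3.31199007e-01]] [-0.26250529 -0.56319057 -1.34881488] 10.6
[[287. 205.]
 [289. 258.]
 [411. 216.]
 [409. 246.]
 [412. 218.]
 [410. 249.]]
```

View pics/n.png

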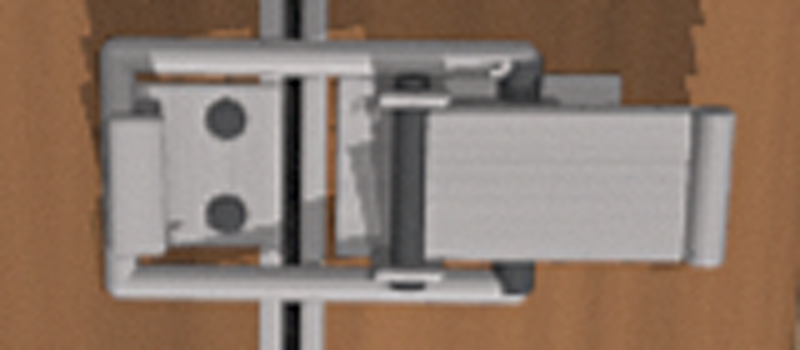

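```bash
python3 -c "
from bench import ctrl
print(ctrl.hand_in())"
```

```text
the job is handed in; nothing more can be done
None
```

The open case's draw latch is closed: the loop sits behind the keeper hook, the lever is flat and the lid is pulled shut. I handed the job in at about 10.6 s; the hand-in gives no verdict.

**What I did:**
- I chose the brown case at about scene pixel (333, 250), whose loop stood upright. The other brown case, at about (185, 230), was latched, and the green one at (473, 260) was a decoy.
- With closed fingertips I tipped the loop over the keeper. I then pushed the lever over and down, and pressed it once more to check it.

**Last checks:**
- **Lever:** the check press met a hard stop at about 26 N with the fingertip at z ≈ 0.141 m, which is the height of a flat lever. The lever end showed within about 4 pixels of where a closed lever should be. That view alone could not have told 0 from about 0.1 rad.
- **Loop:** the crossbar was within about 1 pixel of its clamped position, under the keeper's lip.
- **Lid:** the case narrowed by about 3 mm across the top, which matches a shut lid. The gap between the steel edges shrank less, by about 2 mm, and a thin dark line of about 3 mm remains, which I took to be the seal.
- **Clearance:** the arm was clear of everything, and the wrist force was about 1 N.

**Less certain:**
- While the lever was closing, the fingertip caught behind its rolled end with about 18 N sideways. It did no visible harm.
- The other case was partly hidden by the arm in my later views, so I did not look at its latch again. The gripper stayed well above it on the way over, and it was closed at the start.

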